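Load a sample tube into the polarimeter trough

ROBOT

A 6-joint arm with a two-finger parallel gripper is mounted at the origin on the work surface; the furniture and walls round the work are solid. World frame = base frame: x ahead of the robot, y to its left, z up, the work surface at z = 0. Lengths are in m, angles in rad, forces in N, time in s.
With the tool pointing down it reaches from about 0.35 to 0.85 m from the base axis. Payload 8.1 kg.
Tool frame: the origin (TCP) lies on the centre line of the jaws, within the pads' length; the fingertips stand 14 mm ahead of it and the grasp point (between the pads) lies 5 mm behind it (robot.tcp_to_tips is the distance from the TCP to the fingertips, in m); x points along the fingers, z is the direction in which the jaws open and shut, and the axes are right-handed (so a half turn about x gives the same grasp; the last joint's range is limited). The gripper opens to 85 mm and grips with 20 to 120 N. Pads are 22 mm wide; open, the fingers measure 114 mm over their backs; the gripper's body (76 mm by 85 mm) begins 54 mm behind the grasp point. The pads swing forward as they close: fully open they stand 13 mm farther back than shut.
Start: joints at [-1.256, 0.13, 1.488, -0, 1.523, -0.085], TCP at [0.234, -0.553, 0.245] pointing down, gripper open.
Joint ranges: [-2.96, 2.96], [-0.89, 2.26], [0.02, 2.5], [-1.34, 4.48], [0, 2.73], [-2.66, 2.66]. Speed limits (rad/s): [2.39, 2.39, 2.79, 3.14, 3.14, 3.14].

INTERFACE

Orientations are given as [roll, pitch, yaw] about the fixed x, y, z axes, in that order (R = Rz(yaw) Ry(pitch) Rx(roll)).
In Python, from plant import status, imaging, robot gives the robot as it stands.
- The arm moves only by the tool servo_tool, never from a script. Its argument "rows" is a list of rows, each an object of numbers: "x", "y", "z": the shift along the tool's x, y, z in m; "rx", "ry", "rz": the turn, a rotation vector about the tool's x, y, z in rad; "jaw": the finger opening in m, from 0 to 0.0854. In form: [{"x": .., "y": .., "z": .., "rx": .., "ry": .., "rz": .., "jaw": ..}, ...]. A call has 1 to 20 rows; each row shifts and turns the pose as measured when the row begins, along the tool's axes as they then stand; what a row does not reach is not made up. A row lasts 1/10 s, in which the tool goes at most 50 mm and 8.59 degrees, less where a joint would pass 70% of its speed; a pose out of reach is approached as far as the arm can. A call is refused whole if a number of a shift passes 0.05 or a number of a turn 0.15, either way. A call with a gripper value outside its range is refused whole. The fingers move at their own pace and stop on an object; the grip force is fixed at half the most. Time passes only in rows, so rows that do not move let the fingers close. It gives the time, the measured TCP pose, the force and the opening at its end, in the units of the state.
- status.observe(): the state, without advancing time (a new reading comes with each control period).
- imaging.get_image(name): name is "scene" or "side" or "wrist"; returns a dict with "img" (480x640x3 uint8, red, green, blue), "range_z" (480x640 float32, m along the optical axis (not along the pixel's ray), 0 where there is no reading), "vfov" (degrees; the focal length in pixels is half the picture's height over the tangent of half this angle, whatever the lens; pixels are square), "cx", "cy" (the principal point, pixels), "origin" and "attitude" of the camera in the world; the wrist camera has in their place "tool_from_camera" (4x4, takes a point from camera to tool coordinates, whose origin is the TCP and whose axes are the tool frame's). Camera axes: x right, y up, looking along -z (the intrinsics and any distortion apply to the point x, -y, -z); pixel columns grow to the right and rows downward; lengths in m; the calibration is good to about 2 mm. A picture is of the moment at which its call begins: read the wrist's pose just before it.
- robot.hand_in(): hands the job in, once; it reports no verdict.
The state is a dict: "t": time; "q": joint angles; "joint_velocities": joint speeds; "joint_torque": joint torques, N m; "eef_pos": TCP position; "orientation": TCP orientation; "wrist_force": force on the tool from outside, world axes, zero at the start; "moment": the same for the moment, N m; "opening": finger opening in m.
Only numpy, scipy, OpenCV 4.12 (cv2) and the standard library are available. Lean on these libraries where they do the work, as an engineer would, in place of code of your own. Each camera call takes 0.05 s, during which the arm holds its last target.

TASK

Load the amber sample tube into the polarimeter: take it from the tube rest, lay it in the V-groove in front of the white hood and push it along the groove, under the hood, until its end touches the end stop. Let go of it there, lying properly in the groove, leave the white tube lying in its rest and do not knock the glassware round about over or out of its place.

Things in the scene. Friction and masses are not known exactly. Their poses are not given: they have to be found in the camera images.
- tube_amber: the amber (orange) sample tube: a rigid cylinder 120 mm long, 29 mm diameter glass with a knurled 30 mm diameter steel cap, 22 mm long, at each end; 0.12 kg. Both ends are alike. Origin at its centre, x along its axis. It starts lying in one of the two places of the tube rest with its axis 32 mm above the bench
- tube_clear: the other sample tube, white, same size and frame, lying in the other place of the tube rest, 72 mm beside the amber one (axes parallel)
- tube_rest: fixed grey plastic tube rest, base plate 124 x 110 x 6 mm, two parallel places along its x at y = +36 and -36 mm; low V-shaped feet carry only the tubes' end caps (at x = +-49 mm, 14 mm wide), the middle of each tube is free on both sides and 11 mm above the base plate. Origin at the centre of its underside on the bench
- polarimeter: fixed; grey base plate 215 x 84 mm, top 16 mm above the bench; on it an aluminium rail along x, 25 mm wide, lips 41 mm above the bench, with a 110 degree V-groove 21 mm wide, 7 mm deep, from x = -85 to +100 mm. A tube in it has its axis at y = 0, z = 52 mm; when home its centre is at x = +40 mm. Origin on the bench under the groove; x points along it to the stop, z up
- stop (a point): the point where the lying tube's axis meets the face of the black end stop, 45 mm inside the hood's mouth (axes as the polarimeter's)
- mouth (a point): the point on the lying tube's axis at the mouth of the white hood (axes as the polarimeter's). The hood bridges the groove from polarimeter x = +55 to +115 mm; it is 72 mm wide, 86 mm high; its tunnel is 44 mm wide with its roof 74 mm above the bench. 75 mm of a tube that is home stand out of it
- flask: conical flask of clear glass, 85 mm diameter, 144 mm high, loose bystander; origin at the centre of its underside
- beaker: clear beaker, 56 mm diameter, 72 mm high, loose bystander; origin at the centre of its underside
- petri: clear petri dish, 69 mm diameter, 15 mm high, loose bystander; origin at the centre of its underside
- burette_stand_a: fixed cream-coloured burette stand left of the work, an obstacle to keep clear of; base 285 x 218 x 46 mm, origin at the centre of its underside. In its frame a 12 mm upright rod stands at x = +107, y = 0 mm up to z = 798 mm, and a burette (18 mm) hangs at x = +27, y = +68 mm from z = 290 to 1100 mm, clamped to the rod at about z = 510 mm

How it is judged:
By the outcome, as a careful person would: the job done as asked, in the order asked, and still so for the second after the job is handed in, with the robot touching nothing.
It also fails if it takes over 51 s, if anything falls off the work surface, if the arm or the gripper's body presses on something with over 40 N, if the wrist force passes 120 N, or if a joint passes its speed limit or range.

## Working session

There is one attempt and no reset: what is moved stays moved. The work goes in short steps, Python scripts to look and compute and a tool call to move; the robot and the scene stay as the last step left them, time stands still between calls to the robot, and variables do not carry over. Pictures are saved under pics/ and viewed, and the job is handed in when it is done.

Besides the shell and the picture viewer there is one more tool, called as name([rows], argument=value, ...), one row to a line, values as JSON. servo_tool: Moves the arm, as the interface text tells. Its arguments: {"type":"object","properties":{"rows":{"type":"array"}},"required":["rows"]}

```bash
mkdir -p pics; ls; python3 - <<'E'
from plant import status, imaging, robot
import cv2,pickle
print(status.observe())
for n in ["scene","side","wrist"]:
    d=imaging.get_image(n); pickle.dump(d,open(f"pics/{n}.pkl","wb"))
    cv2.imwrite(f"pics/{n}0.png",d["img"][:,:,::-1])
    print(n,{k:v for k,v in d.items() if k not in("img","range_z")})
E
```

```text
pics
{'t': 0.0, 'q': array([-1.25643234e+00,  1.31134390e-01,  1.48928768e+00, -8.66399095e-06,
        1.52300438e+00, -8.54108202e-02]), 'joint_velocities': array([ 2.47934450e-05,  7.81325994e-04, -1.98573386e-03, -1.19003299e-03,
        4.42283833e-04,  3.03490152e-05]), 'joint_torque': array([ 1.77470189e-03, -5.69396138e+01, -5.00557137e+01,  1.39389249e-04,
        1.44031411e-02,  1.13818493e-05]), 'eef_pos': array([ 0.2333748 , -0.55218122,  0.24425579]), 'orientation': array([3.06090061, 1.56896251, 1.88987951]), 'wrist_force': array([0.40144494, 0.01738544, 0.87111492]), 'moment': array([-0.01338319, -0.01633558,  0.01649062]), 'opening': 0.08527674149582651}
scene {'vfov': 49.01906621047034, 'cx': 316.87949297053007, 'cy': 241.27772154287624, 'origin': array([0.49458497, 0.61999353, 1.0034831 ]), 'attitude': array([0.61760668, 0.00484188, 3.10950658])}
side {'vfov': 49.13867682924942, 'cx': 309.1614156630142, 'cy': 242.11433751704033, 'origin': array([-0.24452148,  0.91758044,  0.62968247]), 'attitude': array([ 1.14386446,  0.01501729, -2.50189234])}
wrist {'vfov': 63.6304197677827, 'cx': 319.17009355406685, 'cy': 239.04936219883507, 'tool_from_camera': array([[-8.58913600e-04,  3.07672236e-01, -9.51492017e-01,
        -1.27417850e-01],
       [-4.59834480e-05,  9.51492354e-01,  3.07672387e-01,
         7.89990474e-02],
       [ 9.99999630e-01,  3.08016881e-04, -8.03101893e-04,
         3.32830565e-05],
       [ 0.00000000e+00,  0.00000000e+00,  0.00000000e+00,
         1.00000000e+00]])}
```

View pics/scene0.png

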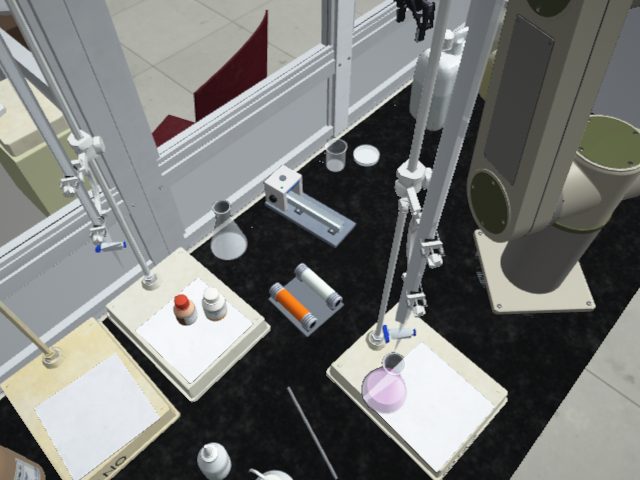

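View pics/side0.png

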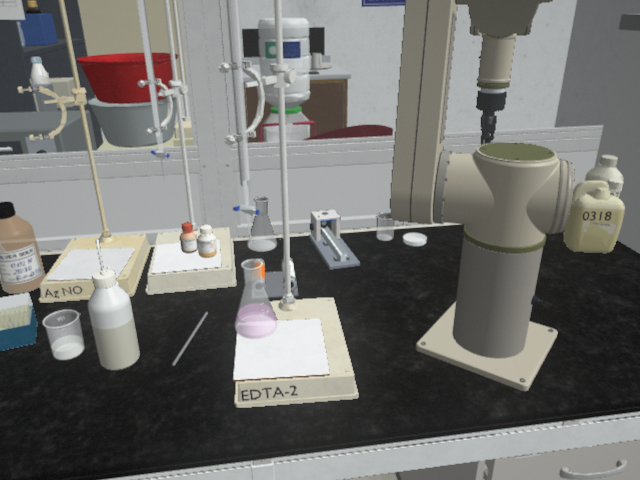

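View pics/wrist0.png

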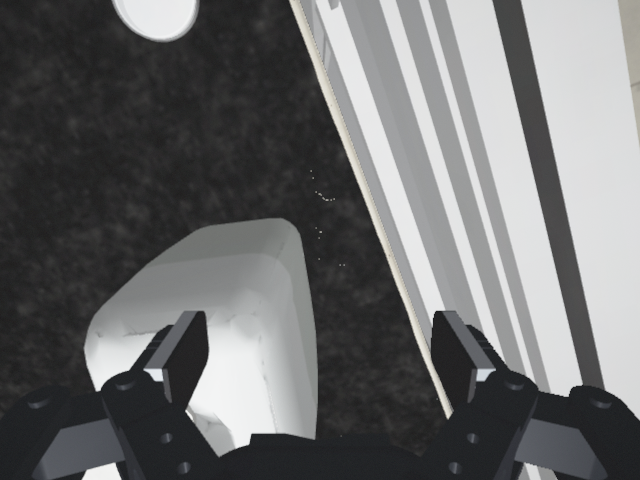

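The scene view shows the amber tube at about (293,307), the white tube at (319,285), the rail from (290,195) to (340,235), the hood at (283,180), the beaker at (336,155), the petri dish at (366,155) and the flask at (228,235). The gripper starts above a white jug near the wall. Next I'll measure these.

```bash
cat > h.py <<'E'
import numpy as np,cv2,pickle
from scipy.spatial.transform import Rotation as R
def cam(d,tcp=None,ori=None):
    if "origin" in d: return np.array(d["origin"]),R.from_euler("xyz",d["attitude"]).as_matrix()
    T=np.eye(4);T[:3,3]=tcp;T[:3,:3]=R.from_euler("xyz",ori).as_matrix()
    M=T@d["tool_from_camera"];return M[:3,3],M[:3,:3]
def rays(d,uv,Rm):
    uv=np.atleast_2d(uv).astype(float);f=240/np.tan(np.radians(d["vfov"]/2))
    v=np.c_[(uv[:,0]-d["cx"])/f,-(uv[:,1]-d["cy"])/f,-np.ones(len(uv))]
    return v@Rm.T
def onplane(d,uv,z,**k):
    o,Rm=cam(d,**k);r=rays(d,uv,Rm);return o+r*((z-o[2])/r[:,2])[:,None]
def depth(d,uv,**k):
    o,Rm=cam(d,**k);uv=np.atleast_2d(uv).astype(int);r=rays(d,uv,Rm)
    return o+r*d["range_z"][uv[:,1],uv[:,0]][:,None]
def proj(d,P,**k):
    o,Rm=cam(d,**k);p=(np.atleast_2d(P)-o)@Rm;f=240/np.tan(np.radians(d["vfov"]/2))
    return np.c_[d["cx"]+f*p[:,0]/-p[:,2],d["cy"]-f*p[:,1]/-p[:,2]]
E
python3 - <<'E'
from h import *
d=pickle.load(open("pics/scene.pkl","rb"))
im=d["img"][:,:,::-1]
c=im[110:350,200:420];cv2.imwrite("pics/crop1.png",cv2.resize(c,None,fx=2.5,fy=2.5,interpolation=cv2.INTER_CUBIC)[:600,:800])
cv2.imwrite("pics/c1.png",cv2.resize(im[140:260,200:400],None,fx=4,fy=4,interpolation=cv2.INTER_CUBIC))
cv2.imwrite("pics/c2.png",cv2.resize(im[240:350,240:380],None,fx=5,fy=5,interpolation=cv2.INTER_CUBIC))
hsv=cv2.cvtColor(im,cv2.COLOR_BGR2HSV)
m=cv2.inRange(hsv,(8,150,120),(22,255,255));m[:240]=0
n,l,s,ce=cv2.connectedComponentsWithStats(m);print([(s[i],ce[i]) for i in range(1,n) if s[i,4]>40])
# depth map overview: points
o,Rm=cam(d);vv,uu=np.mgrid[0:480,0:640];uv=np.c_[uu.ravel(),vv.ravel()]
P=depth(d,uv).reshape(480,640,3)
for q in [(293,303),(319,285),(283,180),(320,215),(340,230),(300,330),(450,300),(400,330),(366,155),(228,235),(335,370)]: print(q,P[q[1],q[0]].round(4))
E
```

```text
[(array([276, 289,  33,  31, 430], dtype=int32), array([291.49302326, 303.63488372]))]
(293, 303) [0.5315 0.0958 0.0489]
(319, 285) [0.4765 0.0518 0.0437]
(283, 180) [ 0.5513 -0.2081  0.0875]
(320, 215) [ 0.4675 -0.1436  0.034 ]
(340, 230) [ 0.4223 -0.1075  0.0216]
(300, 330) [0.5191 0.1339 0.0011]
(450, 300) [ 0.1935  0.073  -0.0008]
(400, 330) [0.3683 0.2911 0.3152]
(366, 155) [ 0.34   -0.3538  0.0142]
(228, 235) [ 0.6722 -0.0663  0.0705]
(335, 370) [0.4524 0.2395 0.0415]
```

View pics/c1.png

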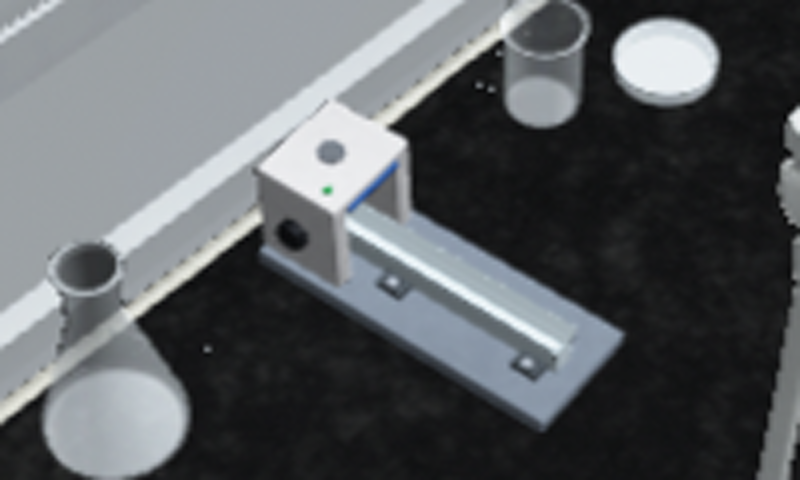

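View pics/c2.png

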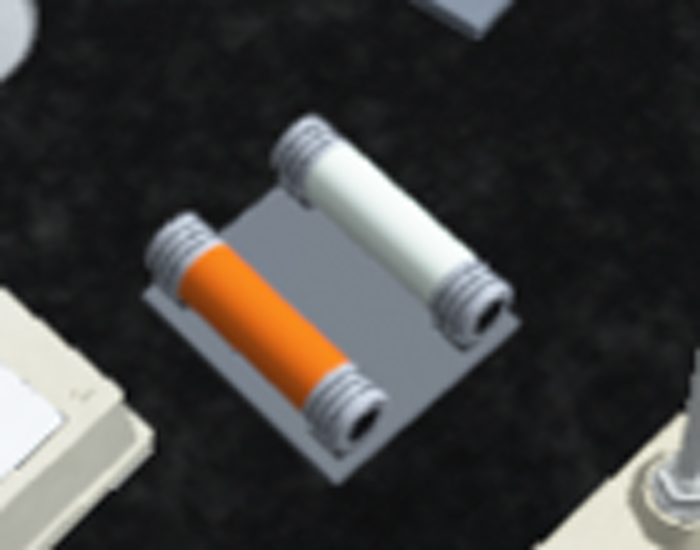

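```bash
python3 - <<'E'
from h import *
d=pickle.load(open("pics/scene.pkl","rb"))
f=lambda q,o,s:(np.array(q)/s+o)
A=f([(624,337),(541,425),(262,250)],(200,140),4); p=onplane(d,A,0.016);print("plate",p.round(4),np.linalg.norm(p[0]-p[1]),np.linalg.norm(p[1]-p[2]))
u=(p[2]-p[1]);u/=np.linalg.norm(u);print("yaw",np.degrees(np.arctan2(u[1],u[0])))
# plate extents; endmid
B=f([(143,293),(335,480),(520,320)],(240,240),5);b=onplane(d,B,0.006);print("rest",b.round(4),np.linalg.norm(b[0]-b[1]),np.linalg.norm(b[1]-b[2]),"ctr",(b[0]+b[2])/2)
u=b[1]-b[0];print("yaw",np.degrees(np.arctan2(u[1],u[0])))
# rail lips far/near ends; hood top corners
H=f([(330,100),(408,145),(335,212),(256,170)],(200,140),4);print("hood",onplane(d,H,0.086).round(4))
# tubes
E_=f([(268,325)],(240,240),5)
T=f([(185,228),(365,410)],(240,240),5);print("amber ends",onplane(d,T,0.04).round(4))
T=f([(305,130),(490,305)],(240,240),5);print("clear ends",onplane(d,T,0.04).round(4))
for n,q in dict(beak=(543,105),pet=(665,68),flask=(115,425)).items(): print(n,onplane(d,f([q],(200,140),4),0.0).round(3))
# 3D occupancy: all depth pts z>0.03 in region
vv,uu=np.mgrid[0:480,0:640];P=depth(d,np.c_[uu.ravel(),vv.ravel()])
ok=(d["range_z"].ravel()>0)
g={}
for x0 in np.arange(0.1,0.9,0.05):
    print("%.2f"%x0," ".join("%4d"%(1000*np.max(P[k,2])) if (k:=ok&(P[:,0]>=x0)&(P[:,0]<x0+.05)&(P[:,1]>=y0)&(P[:,1]<y0+.05)).any() else "   ." for y0 in np.arange(-0.65,0.4,0.05)))
E
```

```text
plate [[ 0.3832 -0.1271  0.016 ]
 [ 0.4354 -0.0658  0.016 ]
 [ 0.5979 -0.2012  0.016 ]] 0.08044690058978295 0.21152912909136323
yaw -39.78374072185429
rest [[0.5857 0.0597 0.006 ]
 [0.5047 0.1503 0.006 ]
 [0.4239 0.0785 0.006 ]] 0.12154573770762366 0.10811681038964063 ctr [0.50480216 0.06907494 0.006     ]
yaw 131.7816915273208
hood [[ 0.5529 -0.2574  0.086 ]
 [ 0.507  -0.2196  0.086 ]
 [ 0.5495 -0.1696  0.086 ]
 [ 0.5955 -0.2033  0.086 ]]
amber ends [[0.5655 0.048  0.04  ]
 [0.4916 0.1359 0.04  ]]
clear ends [[5.139e-01 5.000e-04 4.000e-02]
 [4.383e-01 8.950e-02 4.000e-02]]
beak [[ 0.42 -0.33  0.  ]]
pet [[ 0.338 -0.36   0.   ]]
flask [[ 0.682 -0.086  0.   ]]
0.10    .    .  268  269  195    0    2    2    4    5   10   16   15  663  676  475    3    3   48   46    4
0.15    2    1  267  345  193    4    3    .    0    5    3    3    3  667  683  531    3   48   54   54   43
0.20  259  322  344  348    4    5    3   -3    3    3    .    2  638  664    4    5   47   54   53   54   55
0.25  293  316    6    3    4    4    2    4    4    2    3    4    4    3    5   47   53   55   55  
[... 628 characters left out ...]
   46   49   48    3    4    4    3    3
0.60  104  183  279  281  279    .  267  280  280    7   29   46    6    4   50   55   54    6    7    3   73
0.65    .    .    .    .  276  270    .  267  281  280  143  145   34   47  129  132   55   54    4    4  144
0.70    .    .    .    .    .  258  250    .  266  281  280   82   49   54   55  128   54   55   52    4    5
0.75    .    .    .    .    .    .  191    .    .  266  587  615   50   51   55  293   54   54   52   55    9
0.80    .    .    .    .    .    .    .    .    .    .    .  623  640  674  530  674  472   52   54   54   54
0.85    .    .    .    .    .    .    .    .    .    .    .    .  642  280   51   50   53   54   55   54   55
```

```bash
python3 - <<'E'
from h import *
from plant import status
s=status.observe();Rm=R.from_euler("xyz",s["orientation"]).as_matrix();print(Rm.round(3))
for i in (1,2): print("axis",i,np.degrees(np.arctan2(Rm[1,i],Rm[0,i])))
d=pickle.load(open("pics/scene.pkl","rb"))
print("rod",onplane(d,[(377,341)],0.05).round(3), "base corners",onplane(d,[(328,373),(436,471),(506,398),(400,305)],0.046).round(3))
im=d["img"][:,:,::-1]
cv2.imwrite("pics/c3.png",cv2.resize(im[150:480,310:520],None,fx=1.8,fy=1.8))
E
```

```text
[[-0.     0.921  0.389]
 [ 0.001  0.389 -0.921]
 [-1.     0.    -0.001]]
axis 1 22.906692466135343
axis 2 -67.09329786355318
rod [[0.368 0.186 0.05 ]] base corners [[0.466 0.247 0.046]
 [0.29  0.426 0.046]
 [0.141 0.306 0.046]
 [0.312 0.107 0.046]]
```

View pics/c3.png

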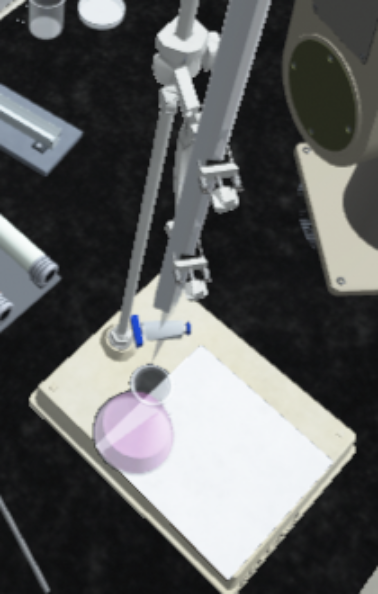

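```bash
python3 - <<'E'
from h import *
q1=-1.2564
c,s=np.cos(-q1),np.sin(-q1)
for n in ["scene","side"]:
    d=pickle.load(open(f"pics/{n}.pkl","rb"))
    vv,uu=np.mgrid[0:480,0:640];P=depth(d,np.c_[uu.ravel(),vv.ravel()]);ok=d["range_z"].ravel()>0
    X=c*P[:,0]-s*P[:,1];Y=s*P[:,0]+c*P[:,1];Z=P[:,2]
    for z0 in np.arange(0.0,1.0,0.1):
        print(n,"%.1f"%z0,end=" ")
        for x0 in np.arange(-0.15,0.75,0.1):
            k=ok&(Z>z0)&(Z<z0+.1)&(X>x0)&(X<x0+.1)&(abs(Y)<0.25)
            print("[%4d,%4d]"%(1000*Y[k].min(),1000*Y[k].max()) if k.sum()>5 else "[    .    ]",end=" ")
        print()
E
```

```text
scene 0.0 [-248, 249] [-249, 249] [-246, 248] [  23, 249] [ -46, 249] [-119, 249] [-197, 249] [-249, 249] [ -91, 119] 
scene 0.1 [ -31,  53] [  47,  73] [    .    ] [    .    ] [    .    ] [    .    ] [-190,  41] [-249, 249] [ -69, 113] 
scene 0.2 [ -71, 203] [  46, 205] [ 199, 202] [    .    ] [    .    ] [    .    ] [ -85,  62] [ -88, 249] [-119, 173] 
scene 0.3 [ -62, 205] [ -92, 205] [ -42, 204] [    .    ] [    .    ] [    .    ] [  33,  61] [  42, 249] [    .    ] 
scene 0.4 [ 127, 202] [ 127, 205] [ 198, 204] [    .    ] [    .    ] [    .    ] [    .    ] [    .    ] [    .    ] 
scene 0.5 [    .    ] [ 127, 205] [ 198, 204] [    .    ] [    .    ] [    .    ] [    .    ] [    .    ] [    .    ] 
scene 0.6 [    .    ] [  82, 205] [ 198, 204] [    .    ] [    .    ] [    .    ] [    .    ] [    .    ] [    .    ] 
scene 0.7 [    .    ] [    .    ] [    .    ] [    .    ] [    .    ] [    .    ] [    .    ] [    .    ] [    .    ] 
scene 0.8 [    .    ] [    .    ] [    .    ] [    .    ] [    .    ] [    .    ] [    .    ] [    .    ] [    .    ] 
scene 0.9 [    .    ] [    . 
[... 568 characters left out ...]
.4 [ 128, 201] [ 126, 201] [ 126, 128] [    .    ] [    .    ] [    .    ] [    .    ] [  10,  97] [    .    ] 
side 0.5 [    .    ] [ 126, 201] [ 126, 128] [  -6, 111] [  -5, 110] [ -11, 116] [  -8, 113] [   6,  98] [    .    ] 
side 0.6 [    .    ] [ -20, 201] [  -6, 128] [  -8, 114] [    .    ] [    .    ] [    .    ] [    .    ] [    .    ] 
side 0.7 [    .    ] [    .    ] [    .    ] [    .    ] [    .    ] [    .    ] [    .    ] [    .    ] [    .    ] 
side 0.8 [    .    ] [    .    ] [    .    ] [    .    ] [    .    ] [    .    ] [    .    ] [    .    ] [    .    ] 
side 0.9 [    .    ] [    .    ] [    .    ] [    .    ] [    .    ] [    .    ] [    .    ] [    .    ] [    .    ]
```

servo_tool([
  {"x": -0.05,"jaw": 0.06},
  {"x": -0.02},
  {"y": 0.037,"z": -0.0324},
  {"y": 0.037,"z": -0.0324},
  {"y": 0.037,"z": -0.0324},
  {"y": 0.037,"z": -0.0324},
  {"y": 0.037,"z": -0.0324},
  {"y": 0.037,"z": -0.0324},
  {"y": 0.037,"z": -0.0324},
  {"y": 0.037,"z": -0.0324},
])

```text
schema error: expected keys x, y, z, rx, ry, rz, jaw
```

servo_tool([
  {"x": -0.05,"y": 0,"z": 0,"rx": 0,"ry": 0,"rz": 0,"jaw": 0.06},
  {"x": -0.02,"y": 0,"z": 0,"rx": 0,"ry": 0,"rz": 0,"jaw": 0.06},
  {"x": 0,"y": 0.037,"z": -0.032,"rx": 0,"ry": 0,"rz": 0,"jaw": 0.06},
  {"x": 0,"y": 0.037,"z": -0.032,"rx": 0,"ry": 0,"rz": 0,"jaw": 0.06},
  {"x": 0,"y": 0.037,"z": -0.032,"rx": 0,"ry": 0,"rz": 0,"jaw": 0.06},
  {"x": 0,"y": 0.037,"z": -0.032,"rx": 0,"ry": 0,"rz": 0,"jaw": 0.06},
  {"x": 0,"y": 0.037,"z": -0.032,"rx": 0,"ry": 0,"rz": 0,"jaw": 0.06},
  {"x": 0,"y": 0.037,"z": -0.032,"rx": 0,"ry": 0,"rz": 0,"jaw": 0.06},
  {"x": 0,"y": 0.037,"z": -0.032,"rx": 0,"ry": 0,"rz": 0,"jaw": 0.06},
])

```text
t: 1.05
eef_pos: [0.3849, -0.2395, 0.3121]
orientation: [3.116, 1.558, 1.934]
wrist_force: [0.3, 0.1, 0.1]
opening: 0.06
```

servo_tool([
  {"x": 0,"y": 0.035,"z": -0.034,"rx": 0,"ry": 0,"rz": 0,"jaw": 0.06},
  {"x": 0,"y": 0.035,"z": -0.034,"rx": 0,"ry": 0,"rz": 0,"jaw": 0.06},
  {"x": 0,"y": 0.035,"z": -0.034,"rx": 0,"ry": 0,"rz": 0,"jaw": 0.06},
  {"x": 0,"y": 0.035,"z": -0.034,"rx": 0,"ry": 0,"rz": 0,"jaw": 0.06},
  {"x": 0,"y": 0.035,"z": -0.034,"rx": 0,"ry": 0,"rz": 0,"jaw": 0.06},
  {"x": 0,"y": 0.035,"z": -0.034,"rx": 0,"ry": 0,"rz": 0,"jaw": 0.06},
  {"x": 0.01,"y": 0.035,"z": -0.034,"rx": 0,"ry": 0,"rz": 0,"jaw": 0.06},
  {"x": 0.01,"y": 0,"z": 0,"rx": -0.15,"ry": 0,"rz": 0,"jaw": 0.06},
  {"x": 0.01,"y": 0,"z": 0,"rx": -0.15,"ry": 0,"rz": 0,"jaw": 0.06},
  {"x": 0.01,"y": 0,"z": 0,"rx": -0.15,"ry": 0,"rz": 0,"jaw": 0.06},
  {"x": 0.01,"y": 0,"z": 0,"rx": -0.15,"ry": 0,"rz": 0,"jaw": 0.06},
  {"x": 0.01,"y": 0,"z": 0,"rx": -0.15,"ry": 0,"rz": 0,"jaw": 0.06},
  {"x": 0.01,"y": 0,"z": 0,"rx": -0.15,"ry": 0,"rz": 0,"jaw": 0.06},
  {"x": 0.01,"y": 0,"z": 0,"rx": -0.15,"ry": 0,"rz": 0,"jaw": 0.06},
  {"x": 0.01,"y": 0,"z": 0,"rx": -0.15,"ry": 0,"rz": 0,"jaw": 0.06},
  {"x": 0.01,"y": 0,"z": 0,"rx": -0.15,"ry": 0,"rz": 0,"jaw": 0.06},
  {"x": 0.01,"y": 0,"z": 0,"rx": -0.15,"ry": 0,"rz": 0,"jaw": 0.06},
  {"x": 0.01,"y": 0,"z": 0,"rx": -0.15,"ry": 0,"rz": 0,"jaw": 0.06},
  {"x": 0.01,"y": 0,"z": 0,"rx": -0.15,"ry": 0,"rz": 0,"jaw": 0.06},
])

```text
t: 2.95
eef_pos: [0.5194, 0.0927, 0.1764]
orientation: [1.548, 1.556, 2.172]
wrist_force: [-0.2, -0.2, -1.3]
opening: 0.0601
```

```bash
cat > snap.py <<'E'
import sys
from plant import status, imaging
from h import *
s=status.observe();d=imaging.get_image("wrist");d["tcp"]=s["eef_pos"];d["ori"]=s["orientation"]
pickle.dump(d,open(f"pics/{sys.argv[1]}.pkl","wb"));cv2.imwrite(f"pics/{sys.argv[1]}.png",d["img"][:,:,::-1])
Rm=R.from_euler("xyz",s["orientation"]).as_matrix()
print(s["t"],s["eef_pos"].round(4),"yaw y",np.degrees(np.arctan2(Rm[1,1],Rm[0,1])).round(2),"x",Rm[:,0].round(4),"q",s["q"].round(3),s["opening"],s["wrist_force"].round(2))
E
python3 snap.py w1
```

```text
2.95 [0.5194 0.0927 0.1764] yaw y 125.75 x [-0.0086  0.0125 -0.9999] q [ 0.071 -0.016  1.768  0.013  1.398 -0.556] 0.06010366969468973 [-0.2  -0.17 -1.28]
```

View pics/w1.png

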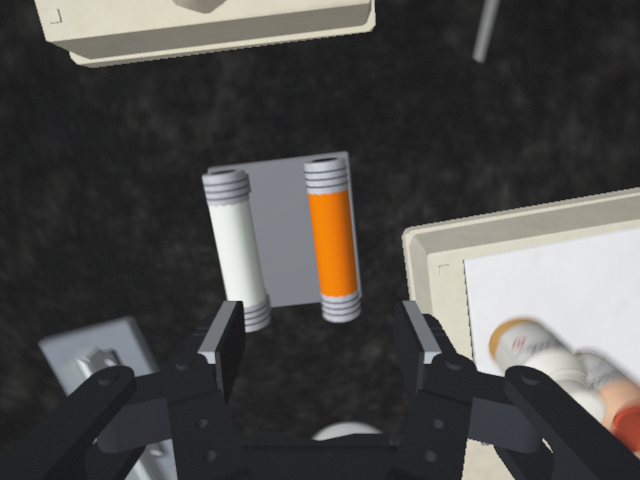

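The wrist view shows the amber tube from about (326,160) to (341,320) and the white one from (226,170) to (257,330). The right jaw side is free. Next I'll measure the amber axis.

```bash
cat > amb.py <<'E'
import sys
from h import *
d=pickle.load(open(f"pics/{sys.argv[1]}.pkl","rb"));k=dict(tcp=d["tcp"],ori=d["ori"]);zax=float(sys.argv[2])
hsv=cv2.cvtColor(d["img"],cv2.COLOR_RGB2HSV);m=cv2.inRange(hsv,(8,150,100),(22,255,255))
n,l,s,c=cv2.connectedComponentsWithStats(m);i=1+s[1:,4].argmax();m=(l==i)
ys=np.where(m.any(1))[0];rows=ys[8:-8]
mid=np.array([(np.mean(np.where(m[y])[0][[0,-1]]),y) for y in rows])
p=np.polyfit(mid[:,1],mid[:,0],1)
e=np.array([(np.polyval(p,y),y) for y in (ys[0]-.5,ys[-1]+.5)])
a=onplane(d,e,zax,**k);t=onplane(d,e,zax+.0145,**k)
u=a[0]-a[1];u/=np.linalg.norm(u);yaw=np.degrees(np.arctan2(u[1],u[0]))
ctr=t.mean(0);o=a.mean(0);nrm=np.array([-u[1],u[0],0])
C=o+u*((ctr-o)@u); 
print("px",e.round(1).tolist(),"len at top",np.linalg.norm(t[0]-t[1]).round(4),"yaw",yaw.round(2),"axis ctr",C.round(4))
uv=[(np.polyval(p,y),y) for y in rows];P=depth(d,np.round(uv),**k);print("depth top z",np.median(P[:,2]).round(4),"width",)
Rm=R.from_euler("xyz",d["ori"]).as_matrix();print("rel tool", (Rm.T@(C-d["tcp"])).round(4))
E
python3 amb.py w1 0.032
```

```text
px [[327.2, 189.5], [339.3, 296.5]] len at top 0.0794 yaw 132.47 axis ctr [0.5319 0.0928 0.032 ]
depth top z 0.0453 width
rel tool [ 0.1442 -0.0094  0.0101]
```

```bash
cat > plan.py <<'E'
import sys
from h import *
from plant import status
# target x y z yaw(deg of tool y)
x,y,z,yaw=map(float,sys.argv[1:5]);s=status.observe();Rm=R.from_euler("xyz",s["orientation"]).as_matrix()
a=np.radians(yaw);yy=np.array([np.cos(a),np.sin(a),0]);xx=np.array([0,0,-1.]);T=np.c_[xx,yy,np.cross(xx,yy)]
print("t",s["t"],"shift now",(Rm.T@(np.array([x,y,z])-s["eef_pos"])).round(4),"turn",R.from_matrix(Rm.T@T).as_rotvec().round(4),"F",s["wrist_force"].round(2),"open",round(s["opening"],4),s["eef_pos"].round(4))
E
python3 plan.py .5197 .1061 .033 132.5
```

```text
t 3.0 shift now [0.1414 0.0077 0.0093] turn [-0.1081 -0.001  -0.0168] F [-0.8  -0.52 -2.1 ] open 0.0601 [0.5183 0.0926 0.1743]
```

servo_tool([
  {"x": 0.03,"y": 0.008,"z": 0.009,"rx": -0.108,"ry": -0.001,"rz": -0.017,"jaw": 0.06},
  {"x": 0.01,"y": 0,"z": 0,"rx": 0,"ry": 0,"rz": 0,"jaw": 0.06},
  {"x": 0,"y": 0,"z": 0,"rx": 0,"ry": 0,"rz": 0,"jaw": 0.06},
  {"x": 0,"y": 0,"z": 0,"rx": 0,"ry": 0,"rz": 0,"jaw": 0.06},
])

```text
t: 3.4
eef_pos: [0.5203, 0.1044, 0.1339]
orientation: [2.977, 1.57, -2.574]
wrist_force: [0.2, -0.2, 0.3]
opening: 0.0604
```

```bash
python3 snap.py w2; python3 amb.py w2 0.032;python3 plan.py .5197 .1061 .033 132.5
```

```text
3.4 [0.5203 0.1044 0.1339] yaw y 131.94 x [-1.e-03 -6.e-04 -1.e+00] q [ 1.020e-01  2.700e-02  1.805e+00 -1.000e-03  1.311e+00 -6.300e-01] 0.06040293080149254 [ 0.15 -0.23  0.33]
px [[320.7, 216.5], [320.4, 336.5]] len at top 0.0787 yaw 131.86 axis ctr [0.532  0.0926 0.032 ]
depth top z 0.0454 width
rel tool [ 0.1019 -0.0166  0.001 ]
t 3.45 shift now [0.1013 0.002  0.0006] turn [-0.0097 -0.0006  0.0003] F [0.28 1.18 0.94] open 0.06 [0.5206 0.1043 0.1343]
```

View pics/w2.png

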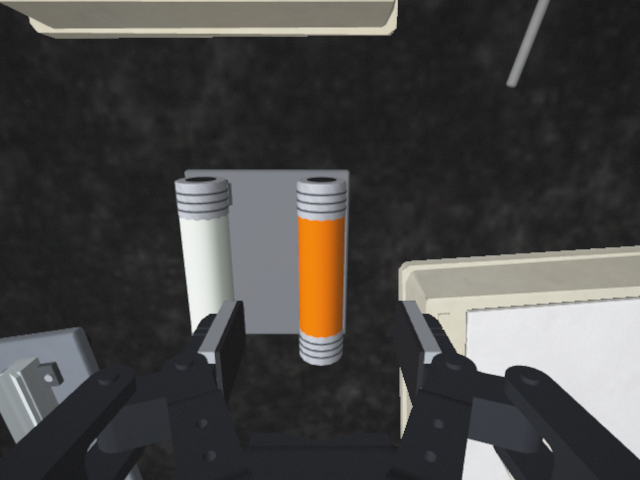

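servo_tool([
  {"x": 0.03,"y": 0.001,"z": 0.001,"rx": 0,"ry": 0,"rz": 0,"jaw": 0.06},
  {"x": 0.03,"y": 0.001,"z": 0,"rx": 0,"ry": 0,"rz": 0,"jaw": 0.06},
  {"x": 0.02,"y": 0,"z": 0,"rx": 0,"ry": 0,"rz": 0,"jaw": 0.06},
  {"x": 0.015,"y": 0,"z": 0,"rx": 0,"ry": 0,"rz": 0,"jaw": 0.06},
  {"x": 0.006,"y": 0,"z": 0,"rx": 0,"ry": 0,"rz": 0,"jaw": 0.06},
  {"x": 0,"y": 0,"z": 0,"rx": 0,"ry": 0,"rz": 0,"jaw": 0.06},
])

```text
t: 4.05
eef_pos: [0.5281, 0.1052, 0.0401]
orientation: [-0.649, 1.556, 0.07]
wrist_force: [0.4, 0.5, -0.2]
opening: 0.06
```

```bash
python3 snap.py w3; python3 plan.py .5197 .1061 .033 132
```

```text
4.05 [0.5281 0.1052 0.0401] yaw y 131.15 x [ 0.0147  0.001  -0.9999] q [ 1.020e-01  1.540e-01  1.857e+00 -1.000e-03  1.115e+00 -6.160e-01] 0.059966130990894664 [ 0.36  0.52 -0.24]
t 4.1 shift now [ 0.0076  0.0065 -0.0062] turn [-0.0145  0.0124  0.0095] F [ 0.41 -0.35  0.26] open 0.0602 [0.5285 0.1052 0.0407]
```

View pics/w3.png

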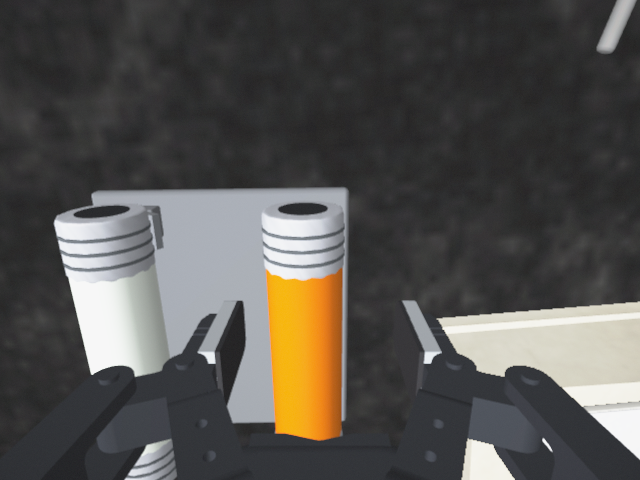

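Jaws straddle the amber tube, which is 6 mm to the left of their centre. I'll correct that before closing.

servo_tool([
  {"x": 0,"y": 0.006,"z": -0.006,"rx": -0.014,"ry": 0.012,"rz": 0.009,"jaw": 0.06},
  {"x": 0.004,"y": 0,"z": 0,"rx": 0,"ry": 0,"rz": 0,"jaw": 0.06},
  {"x": 0,"y": 0,"z": 0,"rx": 0,"ry": 0,"rz": 0,"jaw": 0.06},
])

```text
t: 4.4
eef_pos: [0.5218, 0.1059, 0.0398]
orientation: [-0.658, 1.566, 0.075]
wrist_force: [0.0, 0.2, -0.3]
opening: 0.0602
```

```bash
python3 plan.py .5197 .1061 .033 132
```

```text
t 4.4 shift now [ 0.0068  0.0015 -0.0014] turn [-0.0003  0.0034  0.0026] F [ 0.04  0.19 -0.29] open 0.0602 [0.5218 0.1059 0.0398]
```

servo_tool([
  {"x": 0.006,"y": 0.001,"z": -0.002,"rx": 0,"ry": 0.004,"rz": 0.003,"jaw": 0.06},
  {"x": 0.004,"y": 0.001,"z": 0,"rx": 0,"ry": 0,"rz": 0,"jaw": 0.06},
])

```text
t: 4.6
eef_pos: [0.52, 0.1062, 0.0307]
orientation: [-0.673, 1.569, 0.06]
wrist_force: [0.6, -0.2, 0.4]
opening: 0.0603
```

```bash
python3 plan.py .5197 .1061 .033 132
```

```text
t 4.6 shift now [-0.0023  0.0001 -0.0003] turn [-0.0004  0.0014  0.0011] F [ 0.65 -0.23  0.44] open 0.0603 [0.52   0.1062 0.0307]
```

Close the jaws here (TCP z .031, tips about .017).

servo_tool([
  {"x": -0.001,"y": 0,"z": 0,"rx": 0,"ry": 0,"rz": 0,"jaw": 0.04},
  {"x": 0,"y": 0,"z": 0,"rx": 0,"ry": 0,"rz": 0,"jaw": 0.03},
  {"x": 0,"y": 0,"z": 0,"rx": 0,"ry": 0,"rz": 0,"jaw": 0.02},
  {"x": 0,"y": 0,"z": 0,"rx": 0,"ry": 0,"rz": 0,"jaw": 0.02},
  {"x": 0,"y": 0,"z": 0,"rx": 0,"ry": 0,"rz": 0,"jaw": 0.02},
])

```text
t: 5.1
eef_pos: [0.5196, 0.1066, 0.031]
orientation: [-0.346, 1.57, 0.387]
wrist_force: [0.0, 0.9, -0.3]
opening: 0.0272
```

```bash
python3 plan.py .5197 .1061 .033 132
```

```text
t 5.1 shift now [-0.002  -0.0004 -0.0003] turn [-0.0003  0.001   0.0004] F [ 0.04  0.9  -0.33] open 0.0272 [0.5196 0.1066 0.031 ]
```

servo_tool([
  {"x": -0.02,"y": 0,"z": 0,"rx": 0,"ry": 0,"rz": 0,"jaw": 0.02},
  {"x": -0.03,"y": 0,"z": 0,"rx": 0,"ry": 0,"rz": 0,"jaw": 0.02},
  {"x": -0.04,"y": 0,"z": 0,"rx": 0,"ry": 0,"rz": 0,"jaw": 0.02},
  {"x": -0.05,"y": 0,"z": 0,"rx": 0,"ry": 0,"rz": 0,"jaw": 0.02},
  {"x": -0.03,"y": 0,"z": 0,"rx": 0,"ry": 0,"rz": 0,"jaw": 0.02},
  {"x": 0,"y": 0,"z": 0,"rx": 0,"ry": 0,"rz": 0,"jaw": 0.02},
])

```text
t: 5.7
eef_pos: [0.5154, 0.1054, 0.2026]
orientation: [2.596, 1.56, -2.955]
wrist_force: [1.0, -0.3, -0.8]
opening: 0.027
```

```bash
python3 snap.py w4;python3 plan.py .45 -.09 .17 140
```

```text
5.7 [0.5154 0.1054 0.2026] yaw y 131.97 x [-0.0103 -0.002  -0.9999] q [ 1.050e-01 -3.600e-02  1.738e+00 -1.000e-03  1.450e+00 -6.280e-01] 0.02697855108113657 [ 1.05 -0.29 -0.75]
t 5.75 shift now [ 0.0317 -0.1022 -0.1783] turn [-0.1402 -0.0103 -0.0075] F [ 0.09 -1.45 -1.4 ] open 0.0272 [0.5147 0.1053 0.2005]
```

View pics/w4.png

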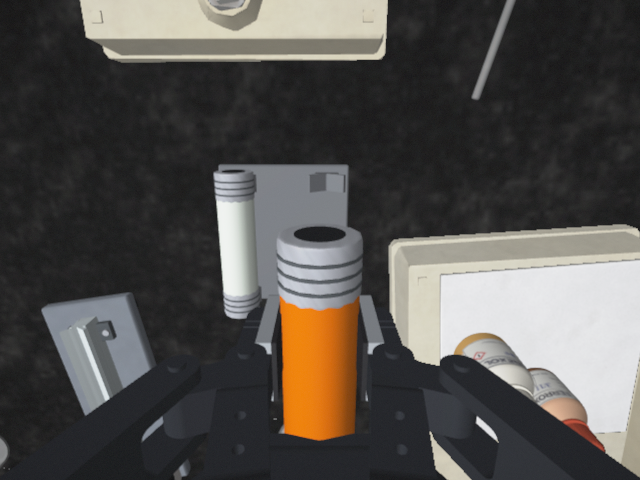

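The tube is held straight and the white tube stays in its rest at (238,245). The rail front shows at (90,325). I'll move alongside it to measure.

servo_tool([
  {"x": 0,"y": -0.03,"z": -0.02,"rx": -0.05,"ry": -0.01,"rz": -0.007,"jaw": 0.02},
  {"x": 0,"y": -0.03,"z": -0.02,"rx": -0.05,"ry": 0,"rz": 0,"jaw": 0.02},
  {"x": 0,"y": -0.03,"z": -0.02,"rx": -0.04,"ry": 0,"rz": 0,"jaw": 0.02},
  {"x": 0,"y": -0.02,"z": -0.02,"rx": 0,"ry": 0,"rz": 0,"jaw": 0.02},
  {"x": 0,"y": 0,"z": 0,"rx": 0,"ry": 0,"rz": 0,"jaw": 0.02},
  {"x": 0,"y": 0,"z": 0,"rx": 0,"ry": 0,"rz": 0,"jaw": 0.02},
  {"x": 0,"y": 0,"z": 0,"rx": 0,"ry": 0,"rz": 0,"jaw": 0.02},
])

```text
t: 6.45
eef_pos: [0.5312, -0.0318, 0.1849]
orientation: [2.161, 1.55, 3.042]
wrist_force: [0.5, 0.1, -0.9]
opening: 0.0271
```

```bash
python3 snap.py w5;python3 plan.py .45 -.09 .17 140
```

```text
6.45 [ 0.5312 -0.0318  0.1849] yaw y 140.43 x [-0.0211  0.0021 -0.9998] q [-1.550e-01  4.000e-03  1.732e+00 -1.000e-03  1.427e+00 -1.036e+00] 0.027099242523693633 [ 0.46  0.06 -0.94]
t 6.5 shift now [ 0.0164  0.025  -0.0965] turn [ 0.0081 -0.012  -0.018 ] F [ 0.85  0.31 -1.72] open 0.0268 [ 0.5311 -0.0315  0.1848]
```

View pics/w5.png

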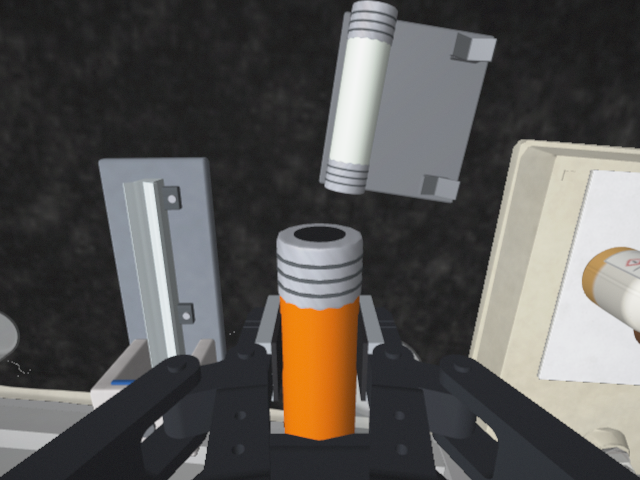

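```bash
python3 - <<'E'
from h import *
im=cv2.imread("pics/w5.png");cv2.imwrite("pics/c5a.png",cv2.resize(im[145:295,85:235],None,fx=4,fy=4,interpolation=cv2.INTER_CUBIC));cv2.imwrite("pics/c5b.png",cv2.resize(im[280:400,80:240],None,fx=5,fy=5,interpolation=cv2.INTER_CUBIC))
E
```

```text
(no output)
```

View pics/c5a.png

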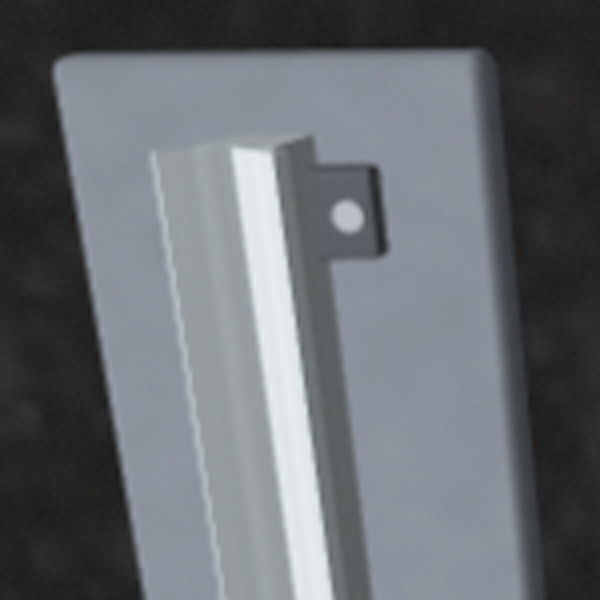

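View pics/c5b.png

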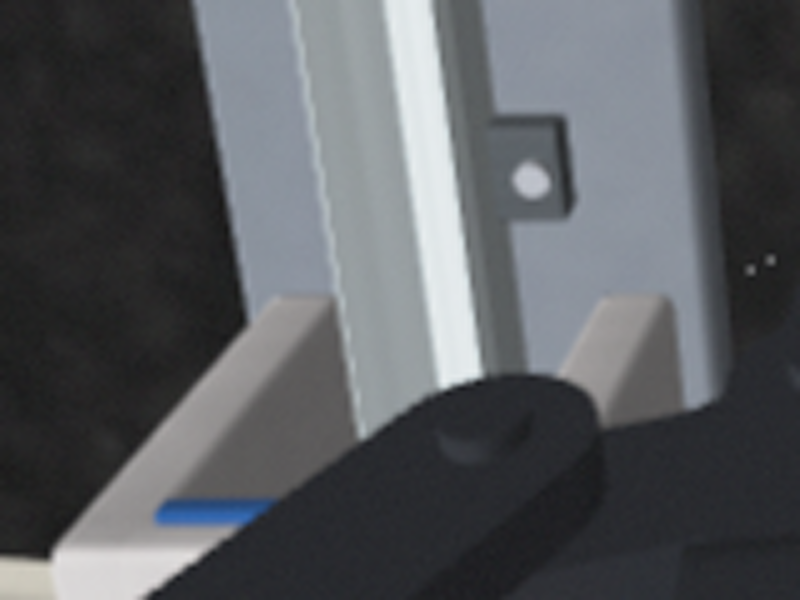

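```bash
python3 - <<'E'
from h import *
d=pickle.load(open("pics/w5.pkl","rb"));k=dict(tcp=d["tcp"],ori=d["ori"])
g=cv2.cvtColor(d["img"],cv2.COLOR_RGB2GRAY)
for r in (200,250,290):
    c0=int(100+ (r-180)*.05)
    print(r,c0,g[r,100:225].tolist())
    uv=np.array([(c,r) for c in range(100,225)]);P=depth(d,uv,**k);print((P[:,2]*1000).round(0).astype(int).tolist())
E
```

```text
200 101 [38, 36, 37, 36, 82, 134, 148, 145, 146, 146, 146, 145, 145, 146, 146, 146, 145, 144, 146, 144, 144, 145, 144, 143, 148, 171, 181, 155, 156, 155, 155, 156, 155, 154, 155, 157, 161, 164, 162, 160, 157, 153, 156, 156, 159, 198, 231, 230, 230, 230, 233, 234, 232, 229, 222, 168, 115, 115, 112, 102, 95, 95, 96, 95, 95, 97, 96, 106, 147, 184, 190, 190, 190, 188, 187, 160, 99, 90, 70, 49, 61, 107, 143, 143, 143, 143, 142, 143, 143, 142, 142, 142, 143, 143, 143, 143, 143, 143, 143, 142, 143, 144, 142, 143, 144, 139, 124, 105, 88, 75, 66, 63, 54, 38, 39, 36, 37, 42, 42, 43, 44, 42, 41, 38, 38]
[-1, 0, -1, -2, -1, 15, 15, 15, 15, 16, 15, 15, 15, 15, 15, 15, 16, 15, 15, 16, 15, 14, 16, 15, 14, 15, 41, 40, 40, 39, 39, 38, 38, 37, 36, 36, 37, 36, 35, 35, 34, 34, 33, 33, 33, 33, 33, 34, 35, 36, 37, 36, 38, 38, 40, 39, 41, 39, 38, 28, 26, 24, 21, 20, 20, 19, 20, 20, 20, 21, 23, 22, 21, 22, 22, 23, 21, 20, 20, 20, 18, 15, 15, 16, 14, 15, 16, 15, 15, 16, 14, 15, 15, 15, 16, 13, 15, 14, 15, 16, 15, 14, 14, 15, 15, 15, 15, 15, 14, 15, 11, 10, 7, -1, -1, 0, -1, 0, -1, 0, -1, 0, -1, -2, -1]
250 1
[... 1481 characters left out ...]
5, 145, 145, 146, 144, 147, 146, 146, 147, 147, 148, 148, 147, 148, 148, 146, 145, 145, 145, 145, 144, 144, 144, 144, 144, 144, 144, 143, 144, 143, 144, 145, 146, 139, 118, 98, 81, 70, 66, 58, 41, 36, 38, 37]
[-1, -2, -2, -1, -1, -2, -2, -1, 0, -2, -1, 0, -1, -1, -1, 0, 0, -1, -2, 0, -1, 15, 15, 14, 15, 15, 15, 16, 14, 15, 15, 16, 15, 14, 15, 15, 15, 15, 15, 14, 40, 41, 39, 39, 38, 37, 38, 38, 37, 37, 36, 36, 35, 35, 35, 34, 33, 33, 32, 34, 35, 35, 38, 36, 37, 38, 38, 39, 39, 38, 38, 28, 25, 25, 23, 20, 18, 16, 15, 15, 15, 15, 15, 16, 15, 15, 17, 15, 15, 15, 15, 14, 15, 15, 15, 14, 16, 15, 16, 15, 15, 14, 16, 16, 16, 16, 16, 14, 15, 16, 14, 15, 15, 15, 15, 14, 14, 13, 13, 9, 9, -1, 0, -1, 0]
```

```bash
python3 - <<'E'
from h import *
d=pickle.load(open("pics/w5.pkl","rb"));k=dict(tcp=d["tcp"],ori=d["ori"])
L=onplane(d,[(124.8,200),(132.3,250),(139.2,290)],.041,**k);Rr=onplane(d,[(159.0,200),(165.6,250),(170.8,290)],.041,**k)
A=np.r_[L,Rr]
def line(P):
    m=P.mean(0);u=P[-1]-P[0];u/=np.linalg.norm(u);return m,u
for P in (L,Rr):
    m,u=line(P);print(P.round(4).tolist(),"yaw",np.degrees(np.arctan2(u[1],u[0])).round(2))
u=line(L)[1]+line(Rr)[1]
PL=onplane(d,[(104.2,200),(113.0,250),(120.1,290)],.016,**k);print("plate L yaw",np.degrees(np.arctan2(*line(PL)[1][[1,0]])))
u=u+line(PL)[1]; u/=np.linalg.norm(u);n=np.array([-u[1],u[0],0])
yaw=np.degrees(np.arctan2(u[1],u[0]));print("u",u.round(4),yaw.round(2))
lat=(L@n).mean(),(Rr@n).mean();print("width",lat[0]-lat[1],"ctr lat",np.mean(lat),"plateL lat",(PL@n).mean(), "half plate",(PL@n).mean()-np.mean(lat))
F=onplane(d,[(123,183),(157,182)],.041,**k);print("front",F.round(4),(F@u))
Mh=onplane(d,[(147,339.8),(202.4,339.6)],.016,**k);print("mouth feet",Mh.round(4),Mh@u,Mh@n)
pf=onplane(d,[(99.5,160),(205,158)],.016,**k);print("plate front",pf@u,pf@n)
x0=((F@u).mean()+.085+(Mh@u).mean()-.055)/2
O=u*x0+n*np.mean(lat);print("x0 est",(F@u).mean()+.085,(Mh@u).mean()-.055,"origin",O.round(4))
for nm,xp in dict(stop=.1,mouth=.055,home=.04).items(): print(nm,(O+u*xp).round(4))
# tube in hand: amber axis relative to TCP
dd=pickle.load(open("pics/w4.pkl","rb"))
E
python3 amb.py w5 .18
```

```text
[[0.4239, -0.1268, 0.041], [0.4532, -0.1509, 0.041], [0.4788, -0.1711, 0.041]] yaw -38.89
[[0.4397, -0.1077, 0.041], [0.4691, -0.1316, 0.041], [0.4943, -0.1521, 0.041]] yaw -39.05
plate L yaw -38.83846126436424
u [ 0.7779 -0.6283  0.    ] -38.93
width -0.024772671923559586 ctr lat 0.18000361255865902 plateL lat 0.1382883018274982 half plate -0.041715310731160804
front [[ 0.4148 -0.1186  0.041 ]
 [ 0.4298 -0.0994  0.041 ]] [0.39725647 0.39676798]
mouth feet [[ 0.5163 -0.2185  0.016 ]
 [ 0.547  -0.1804  0.016 ]] [0.53895756 0.53892003] [0.1544587  0.20339862]
plate front [0.38325371 0.38255376] [0.14000536 0.22090414]
x0 est 0.48201222526242865 0.4839387932159808 origin [ 0.4888 -0.1634  0.    ]
stop [ 0.5666 -0.2263  0.    ]
mouth [ 0.5316 -0.198   0.    ]
home [ 0.5199 -0.1886  0.    ]
px [[318.8, 296.5], [318.5, 440.5]] len at top 0.0603 yaw 140.33 axis ctr [ 0.5391 -0.0385  0.18  ]
depth top z 0.1992 width
rel tool [ 0.0047 -0.0104 -0.0001]
```

```bash
python3 plan.py .4571 -.1378 .1 141.1
```

```text
t 6.5 shift now [ 0.0861 -0.0121 -0.128 ] turn [-0.0111 -0.0118 -0.0181] F [ 0.85  0.31 -1.72] open 0.0268 [ 0.5311 -0.0315  0.1848]
```

servo_tool([
  {"x": 0,"y": 0,"z": -0.02,"rx": -0.011,"ry": -0.012,"rz": -0.018,"jaw": 0.02},
  {"x": 0,"y": -0.002,"z": -0.035,"rx": 0,"ry": 0,"rz": 0,"jaw": 0.02},
  {"x": 0.01,"y": -0.003,"z": -0.035,"rx": 0,"ry": 0,"rz": 0,"jaw": 0.02},
  {"x": 0.02,"y": -0.003,"z": -0.025,"rx": 0,"ry": 0,"rz": 0,"jaw": 0.02},
  {"x": 0.02,"y": -0.003,"z": -0.012,"rx": 0,"ry": 0,"rz": 0,"jaw": 0.02},
  {"x": 0.02,"y": 0,"z": 0,"rx": 0,"ry": 0,"rz": 0,"jaw": 0.02},
  {"x": 0,"y": 0,"z": 0,"rx": 0,"ry": 0,"rz": 0,"jaw": 0.02},
])

```text
t: 7.2
eef_pos: [0.458, -0.1332, 0.1116]
orientation: [-0.302, 1.569, 0.602]
wrist_force: [-1.6, 1.6, -1.3]
opening: 0.0271
```

```bash
python3 plan.py .4571 -.1378 .1 141.1
```

```text
t 7.2 shift now [ 0.0116 -0.0021 -0.0042] turn [0.0118 0.0019 0.0006] F [-1.55  1.61 -1.34] open 0.0271 [ 0.458  -0.1332  0.1116]
```

servo_tool([
  {"x": 0.012,"y": -0.002,"z": -0.004,"rx": 0.012,"ry": 0.002,"rz": 0,"jaw": 0.02},
  {"x": 0.01,"y": 0,"z": 0,"rx": 0,"ry": 0,"rz": 0,"jaw": 0.02},
  {"x": 0,"y": 0,"z": 0,"rx": 0,"ry": 0,"rz": 0,"jaw": 0.02},
])

```text
t: 7.5
eef_pos: [0.4584, -0.1365, 0.0896]
orientation: [-1.356, 1.568, -0.462]
wrist_force: [-0.4, 0.6, -1.7]
opening: 0.0273
```

```bash
python3 plan.py .4571 -.1378 .051 141.1; python3 snap.py w6; python3 - <<'E'
from plant import imaging
from h import *
for n in("scene","side"):
    d=imaging.get_image(n);pickle.dump(d,open(f"pics/{n}6.pkl","wb"))
    if n=="scene":cv2.imwrite("pics/s6.png",cv2.resize(d["img"][140:260,220:380,::-1],None,fx=4,fy=4,interpolation=cv2.INTER_CUBIC))
E
```

```text
t 7.5 shift now [ 0.0386  0.0003 -0.0019] turn [0.0016 0.0005 0.0023] F [-0.39  0.63 -1.66] open 0.0273 [ 0.4584 -0.1365  0.0896]
7.5 [ 0.4584 -0.1365  0.0896] yaw y 141.19 x [ 0.0021 -0.001  -1.    ] q [-0.396 -0.067  1.985 -0.     1.222 -1.29 ] 0.027274610443431282 [-0.39  0.63 -1.66]
```

View pics/w6.png

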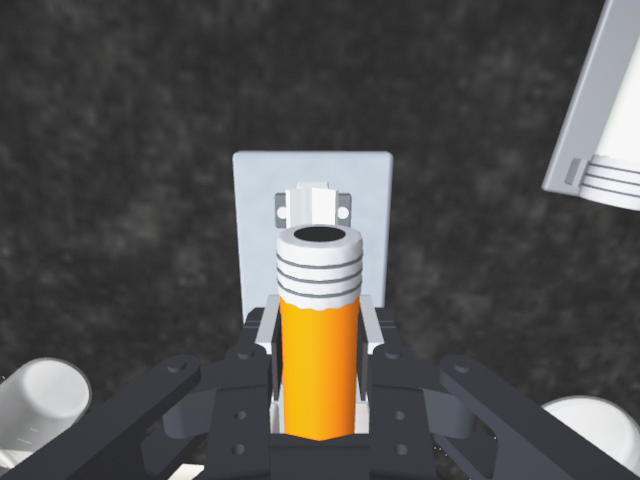

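View pics/s6.png

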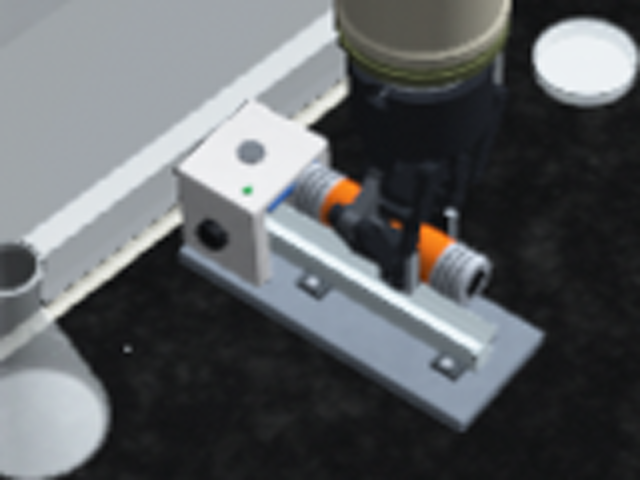

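The wrist view shows the rail front at about x 287–337 and the tube axis at 320, so the tube is slightly right of the groove. I'll measure the offset.

```bash
python3 - <<'E'
from h import *
d=pickle.load(open("pics/w6.pkl","rb"));k=dict(tcp=d["tcp"],ori=d["ori"])
g=cv2.cvtColor(d["img"],cv2.COLOR_RGB2GRAY)
for r in (200,210,218):
    print(r,g[r,270:356].tolist())
    P=depth(d,[(c,r) for c in range(270,356)],**k);print((P[:,2]*1000).round(0).astype(int).tolist())
for c in (290,334): print(g[180:225,c].tolist())
Rm=R.from_euler("xyz",d["ori"]).as_matrix()
q=onplane(d,[(x,215) for x in (286,290,312,334,338)],.041,**k);print(((q-d["tcp"])@Rm).round(4))
E
python3 - <<'E'
import cv2
im=cv2.imread("pics/w6.png");cv2.imwrite("pics/c6.png",cv2.resize(im[145:245,225:400],None,fx=4,fy=4,interpolation=cv2.INTER_CUBIC))
E
```

```text
200 [211, 211, 211, 211, 196, 152, 143, 142, 142, 143, 143, 143, 141, 141, 143, 183, 243, 247, 247, 245, 222, 222, 222, 222, 222, 222, 221, 221, 221, 222, 223, 225, 227, 228, 225, 224, 222, 221, 221, 223, 224, 229, 245, 247, 247, 247, 247, 247, 247, 247, 247, 247, 247, 247, 247, 247, 247, 247, 247, 247, 247, 247, 247, 247, 247, 200, 168, 165, 154, 142, 142, 141, 142, 143, 141, 141, 141, 142, 142, 134, 115, 151, 207, 206, 206, 207]
[15, 16, 15, 15, 14, 20, 20, 20, 19, 20, 20, 20, 20, 20, 19, 20, 19, 37, 39, 40, 39, 40, 40, 38, 40, 37, 37, 37, 37, 37, 38, 36, 37, 36, 34, 36, 35, 33, 34, 34, 32, 33, 33, 32, 33, 34, 33, 35, 36, 35, 35, 35, 36, 36, 37, 38, 37, 39, 38, 38, 38, 39, 39, 39, 41, 39, 40, 38, 38, 19, 20, 21, 19, 20, 20, 21, 20, 20, 20, 20, 21, 19, 15, 14, 14, 16]
210 [211, 211, 212, 210, 196, 156, 151, 197, 239, 242, 242, 243, 243, 242, 242, 244, 246, 247, 247, 247, 222, 222, 222, 221, 222, 222, 221, 221, 221, 221, 221, 224, 227, 227, 226, 225, 222, 221, 221, 222, 223, 228, 245, 247, 247, 247, 247, 247, 247, 247, 247, 247, 247, 247, 247, 247, 247, 247, 247, 247, 247, 247, 247, 
[... 1128 characters left out ...]
 38, 39, 39, 39, 40, 40, 40, 40, 38, 38, 20, 20, 21, 21, 21, 22, 22, 21, 21, 20, 21, 20, 21, 15, 15, 14, 15, 15]
[211, 212, 211, 211, 211, 212, 211, 211, 212, 217, 222, 222, 222, 223, 223, 222, 223, 222, 223, 222, 222, 223, 223, 222, 222, 223, 222, 223, 222, 222, 222, 222, 222, 223, 222, 227, 233, 232, 232, 233, 232, 232, 233, 232, 233]
[209, 209, 209, 209, 209, 208, 208, 209, 208, 215, 240, 247, 247, 247, 247, 247, 247, 247, 247, 247, 247, 247, 247, 247, 247, 247, 247, 247, 247, 247, 247, 247, 247, 247, 247, 247, 247, 247, 247, 247, 247, 247, 246, 245, 229]
[[ 0.0485  0.0335 -0.0155]
 [ 0.0485  0.0335 -0.0136]
 [ 0.0485  0.0335 -0.0033]
 [ 0.0485  0.0335  0.007 ]
 [ 0.0485  0.0335  0.0089]]
```

View pics/c6.png

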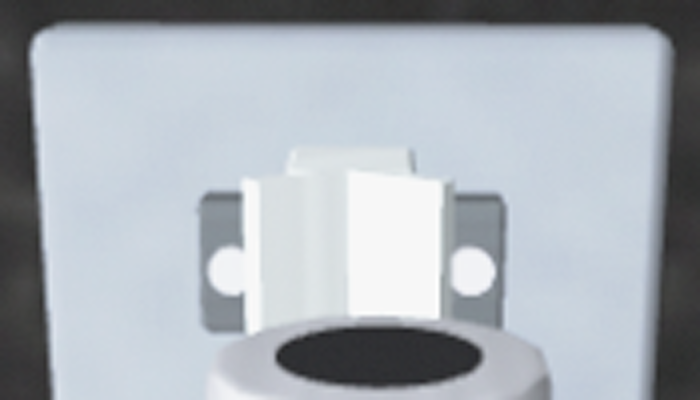

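The groove centre is at column 312, so the direct view puts it 3.3 mm to tool −z, where the earlier plan said 1.9. I'll use 3 mm and lower to just above the rail.

servo_tool([
  {"x": 0,"y": 0,"z": -0.003,"rx": 0,"ry": 0,"rz": 0.002,"jaw": 0.02},
  {"x": 0.015,"y": 0,"z": 0,"rx": 0,"ry": 0,"rz": 0,"jaw": 0.02},
  {"x": 0.01,"y": 0,"z": 0,"rx": 0,"ry": 0,"rz": 0,"jaw": 0.02},
  {"x": 0.005,"y": 0,"z": 0,"rx": 0,"ry": 0,"rz": 0,"jaw": 0.02},
  {"x": 0,"y": 0,"z": 0,"rx": 0,"ry": 0,"rz": 0,"jaw": 0.02},
])

```text
t: 8.15
eef_pos: [0.4597, -0.1406, 0.0632]
orientation: [-1.252, 1.563, -0.358]
wrist_force: [0.2, -1.2, -2.9]
opening: 0.0274
```

```bash
python3 plan.py .4561 -.139 .051 141.1; python3 snap.py w7;  python3 - <<'E'
import cv2
im=cv2.imread("pics/w7.png");cv2.imwrite("pics/c7.png",cv2.resize(im[145:345,225:425],None,fx=3,fy=3,interpolation=cv2.INTER_CUBIC))
E
```

```text
t 8.15 shift now [ 0.0122  0.0039 -0.001 ] turn [0.0022 0.0024 0.0073] F [ 0.22 -1.18 -2.92] open 0.0274 [ 0.4597 -0.1406  0.0632]
8.15 [ 0.4597 -0.1406  0.0632] yaw y 141.22 x [ 0.0072 -0.0027 -1.    ] q [-0.404 -0.027  2.     0.     1.161 -1.298] 0.027412223715270363 [ 0.22 -1.18 -2.92]
```

View pics/c7.png

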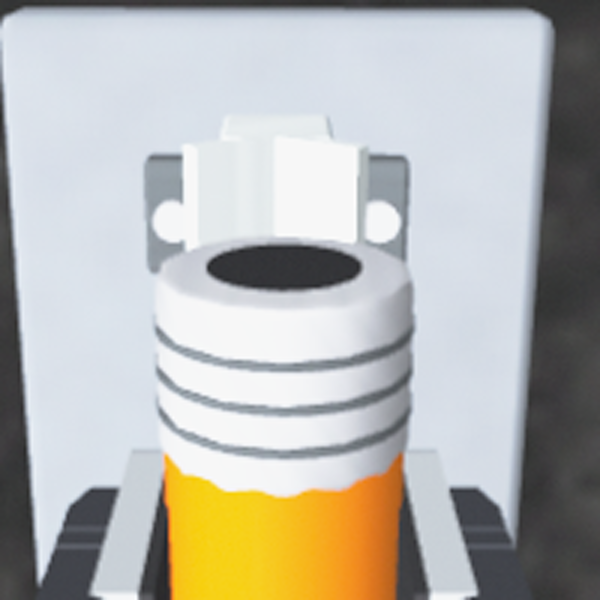

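Groove centre at column 317, tube at 320: about 1 mm left. I'll correct it and lower in small steps.

servo_tool([
  {"x": 0.002,"y": 0.003,"z": -0.001,"rx": 0.001,"ry": 0.002,"rz": 0.007,"jaw": 0.02},
  {"x": 0.003,"y": 0,"z": 0,"rx": 0,"ry": 0,"rz": 0,"jaw": 0.02},
  {"x": 0.003,"y": 0,"z": 0,"rx": 0,"ry": 0,"rz": 0,"jaw": 0.02},
])

```text
t: 8.5
eef_pos: [0.4578, -0.14, 0.0567]
orientation: [-1.176, 1.568, -0.284]
wrist_force: [0.5, 0.2, -1.3]
opening: 0.0275
```

```bash
python3 plan.py .4561 -.139 .051 141.1
```

```text
t 8.5 shift now [ 0.0057  0.0019 -0.0003] turn [0.0011 0.001  0.0025] F [ 0.46  0.2  -1.28] open 0.0275 [ 0.4578 -0.14    0.0567]
```

servo_tool([
  {"x": 0.002,"y": 0.001,"z": 0,"rx": 0.001,"ry": 0.001,"rz": 0.002,"jaw": 0.02},
  {"x": 0.002,"y": 0,"z": 0,"rx": 0,"ry": 0,"rz": 0,"jaw": 0.02},
  {"x": 0.002,"y": 0,"z": 0,"rx": 0,"ry": 0,"rz": 0,"jaw": 0.02},
])

```text
t: 8.8
eef_pos: [0.4571, -0.1394, 0.0509]
orientation: [-1.983, 1.57, -1.091]
wrist_force: [-12.5, 4.2, 28.3]
opening: 0.0273
```

```bash
python3 plan.py .4561 -.139 .051 141.1
```

```text
t 8.8 shift now [-0.0001  0.001  -0.0003] turn [ 0.0001 -0.0001  0.0003] F [-12.5    4.19  28.35] open 0.0273 [ 0.4571 -0.1394  0.0509]
```

servo_tool([
  {"x": -0.001,"y": 0,"z": 0,"rx": 0,"ry": 0,"rz": 0,"jaw": 0.02},
  {"x": 0,"y": 0,"z": 0,"rx": 0,"ry": 0,"rz": 0,"jaw": 0.032},
  {"x": 0,"y": 0,"z": 0,"rx": 0,"ry": 0,"rz": 0,"jaw": 0.04},
  {"x": 0,"y": 0,"z": 0,"rx": 0,"ry": 0,"rz": 0,"jaw": 0.045},
  {"x": 0,"y": 0,"z": 0,"rx": 0,"ry": 0,"rz": 0,"jaw": 0.045},
])

```text
t: 9.3
eef_pos: [0.4579, -0.1397, 0.0526]
orientation: [-1.382, 1.569, -0.489]
wrist_force: [-0.5, -0.7, -0.3]
opening: 0.0448
```

```bash
python3 plan.py .4561 -.139 .051 141.1; python3 snap.py w8;  python3 amb.py w8 .052; python3 - <<'E'
import cv2
from plant import imaging
im=cv2.imread("pics/w8.png");cv2.imwrite("pics/c8.png",cv2.resize(im[145:345,205:425],None,fx=3,fy=3,interpolation=cv2.INTER_CUBIC))
d=imaging.get_image("scene");cv2.imwrite("pics/s8.png",cv2.resize(d["img"][140:260,220:380,::-1],None,fx=4,fy=4,interpolation=cv2.INTER_CUBIC))
E
```

```text
t 9.3 shift now [ 0.0016  0.0018 -0.0006] turn [0.0002 0.0004 0.0021] F [-0.55 -0.74 -0.28] open 0.0448 [ 0.4579 -0.1397  0.0526]
9.3 [ 0.4579 -0.1397  0.0526] yaw y 141.11 x [ 0.0019 -0.001  -1.    ] q [-0.403 -0.01   2.005 -0.     1.145 -1.295] 0.044767630485248545 [-0.55 -0.74 -0.28]
px [[317.0, 292.5], [317.0, 440.5]] len at top 0.0605 yaw 141.01 axis ctr [ 0.4625 -0.1443  0.052 ]
depth top z 0.0654 width
rel tool [ 0.0006 -0.0064 -0.0007]
```

View pics/c8.png

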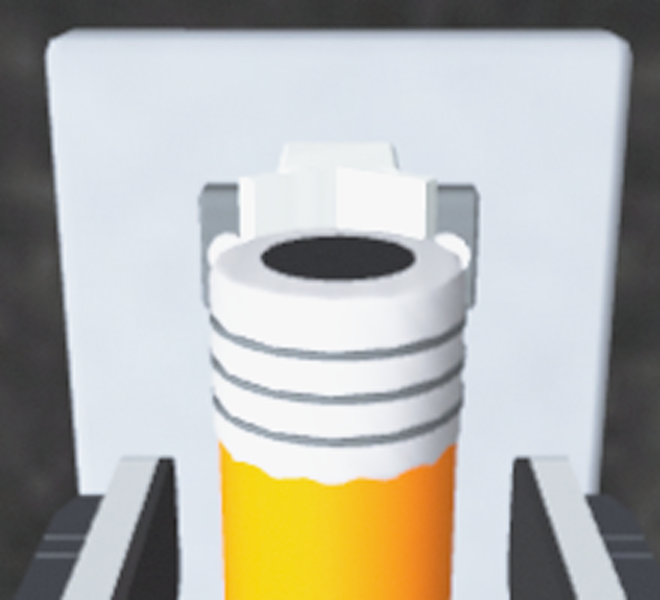

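View pics/s8.png

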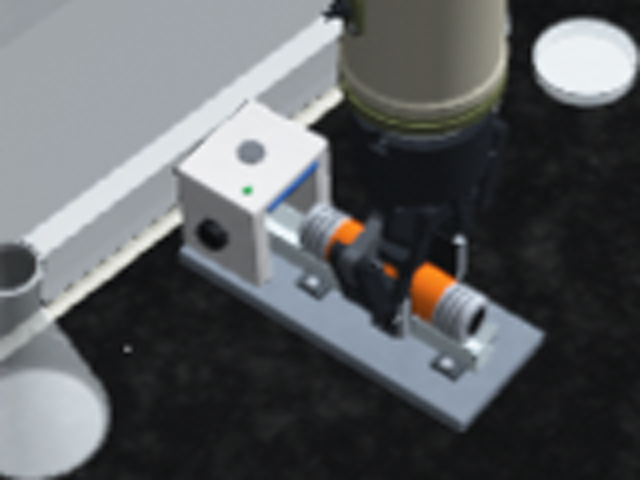

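The tube lies in the groove: cap at (320,255), rail ahead and behind it, seen top 65 mm against 66.5 expected. The scene view confirms it sits in front of the hood. I'll go up and behind its outer end, close the jaws and push.

servo_tool([
  {"x": -0.02,"y": 0,"z": 0,"rx": 0,"ry": 0,"rz": 0,"jaw": 0.045},
  {"x": -0.03,"y": 0,"z": 0,"rx": 0,"ry": 0,"rz": 0,"jaw": 0.045},
  {"x": -0.01,"y": 0.03,"z": 0,"rx": 0,"ry": 0,"rz": 0,"jaw": 0.02},
  {"x": 0,"y": 0.03,"z": 0,"rx": 0,"ry": 0,"rz": 0,"jaw": 0},
  {"x": 0,"y": 0.015,"z": 0,"rx": 0,"ry": 0,"rz": 0,"jaw": 0},
  {"x": 0,"y": 0,"z": 0,"rx": 0,"ry": 0,"rz": 0,"jaw": 0},
  {"x": 0,"y": 0,"z": 0,"rx": 0,"ry": 0,"rz": 0,"jaw": 0},
])

```text
t: 10.1
eef_pos: [0.3979, -0.0914, 0.1148]
orientation: [-1.274, 1.568, -0.383]
wrist_force: [-0.6, -1.3, -0.6]
opening: 0.0002
```

```bash
python3 plan.py .4 -.0938 .06 141.1; python3 snap.py w9
```

```text
t 10.1 shift now [ 0.0548 -0.003  -0.0006] turn [-0.0003  0.0008  0.0025] F [-0.62 -1.28 -0.64] open 0.0002 [ 0.3979 -0.0914  0.1148]
10.1 [ 0.3979 -0.0914  0.1148] yaw y 141.08 x [ 0.0024 -0.001  -1.    ] q [-0.352 -0.314  2.149 -0.     1.305 -1.243] 0.00016260946242903324 [-0.62 -1.28 -0.64]
```

View pics/w9.png

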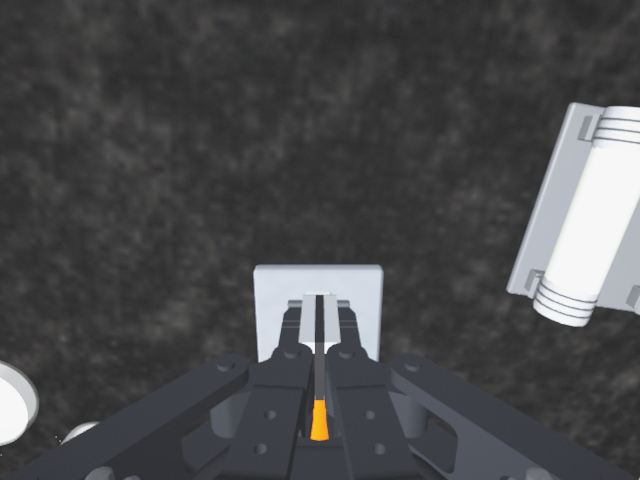

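servo_tool([
  {"x": 0.025,"y": 0,"z": -0.001,"rx": 0,"ry": 0.001,"rz": 0.002,"jaw": 0},
  {"x": 0.02,"y": 0,"z": 0,"rx": 0,"ry": 0,"rz": 0,"jaw": 0},
  {"x": 0.008,"y": 0,"z": 0,"rx": 0,"ry": 0,"rz": 0,"jaw": 0},
  {"x": 0,"y": 0,"z": 0,"rx": 0,"ry": 0,"rz": 0,"jaw": 0},
])

```text
t: 10.55
eef_pos: [0.4004, -0.0945, 0.0611]
orientation: [-1.479, 1.568, -0.588]
wrist_force: [-0.1, 0.7, 0.7]
opening: -0.0003
```

```bash
cat > pp.py <<'E'
from h import *
from plant import status
s=status.observe();u=np.array([.7779,-.6283,0]);n=np.array([.6283,.7779,0]);O=np.array([.4888,-.1634,0]);r=s["eef_pos"]-O;F=s["wrist_force"]
print("t",s["t"],"polar x %.4f y %.4f z %.4f"%(r@u,r@n,r[2]),"F along %.1f lat %.1f z %.1f"%(F@u,F@n,F[2]))
E
python3 pp.py; python3 plan.py .4 -.0938 .06 141.1
```

```text
t 10.55 polar x -0.1121 y -0.0020 z 0.0611 F along -0.6 lat 0.5 z 0.7
t 10.55 shift now [0.0011 0.0007 0.0003] turn [-0.0017  0.0002  0.0026] F [-0.12  0.74  0.7 ] open -0.0003 [ 0.4004 -0.0945  0.0611]
```

servo_tool([
  {"x": 0,"y": -0.015,"z": 0,"rx": 0,"ry": 0,"rz": 0.002,"jaw": 0},
  {"x": 0,"y": -0.01,"z": 0,"rx": 0,"ry": 0,"rz": 0,"jaw": 0},
  {"x": 0,"y": -0.008,"z": 0,"rx": 0,"ry": 0,"rz": 0,"jaw": 0},
  {"x": 0,"y": -0.008,"z": 0,"rx": 0,"ry": 0,"rz": 0,"jaw": 0},
])

```text
t: 10.95
eef_pos: [0.4339, -0.1216, 0.0623]
orientation: [1.513, 1.57, 2.403]
wrist_force: [-0.7, 0.9, -1.4]
opening: 0.0002
```

```bash
python3 pp.py; python3 snap.py w10
```

```text
t 10.95 polar x -0.0690 y -0.0020 z 0.0623 F along -1.1 lat 0.3 z -1.4
10.95 [ 0.4339 -0.1216  0.0623] yaw y 141.0 x [-5.e-04  5.e-04 -1.e+00] q [-0.387 -0.103  2.073  0.     1.172 -1.277] 0.00018044983744817285 [-0.69  0.93 -1.45]
```

View pics/w10.png

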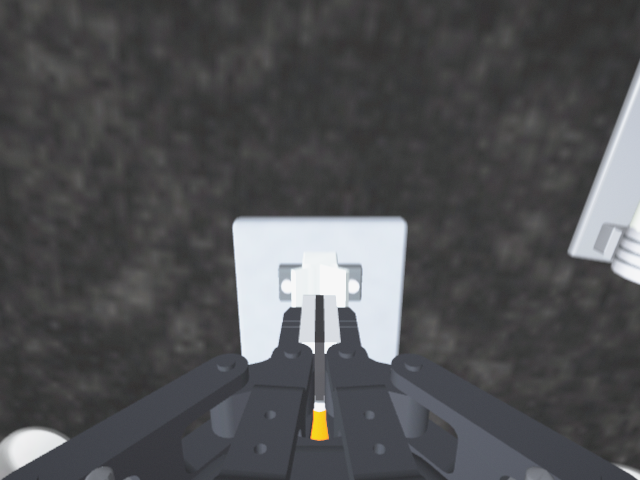

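servo_tool([
  {"x": 0.001,"y": -0.008,"z": 0,"rx": 0,"ry": 0,"rz": 0,"jaw": 0},
  {"x": 0.001,"y": -0.008,"z": 0,"rx": 0,"ry": 0,"rz": 0,"jaw": 0},
  {"x": 0,"y": -0.006,"z": 0,"rx": 0,"ry": 0,"rz": 0,"jaw": 0},
  {"x": 0,"y": -0.003,"z": 0,"rx": 0,"ry": 0,"rz": 0,"jaw": 0},
])

```text
t: 11.4
eef_pos: [0.4555, -0.1389, 0.0608]
orientation: [1.096, 1.57, 1.986]
wrist_force: [-2.3, 1.9, 2.5]
opening: 0.0005
```

```bash
python3 pp.py
```

```text
t 11.4 polar x -0.0413 y -0.0018 z 0.0608 F along -3.0 lat 0.0 z 2.5
```

servo_tool([
  {"x": 0,"y": -0.003,"z": 0,"rx": 0,"ry": 0,"rz": 0,"jaw": 0},
  {"x": 0,"y": -0.003,"z": 0,"rx": 0,"ry": 0,"rz": 0,"jaw": 0},
])

```text
t: 11.6
eef_pos: [0.46, -0.1425, 0.0608]
orientation: [1.505, 1.568, 2.395]
wrist_force: [-3.9, 3.0, 5.2]
opening: 0.0001
```

```bash
python3 pp.py
```

```text
t 11.6 polar x -0.0355 y -0.0018 z 0.0608 F along -4.9 lat -0.1 z 5.2
```

servo_tool([
  {"x": -0.001,"y": -0.002,"z": 0,"rx": 0,"ry": 0,"rz": 0,"jaw": 0},
  {"x": 0,"y": -0.002,"z": 0,"rx": 0,"ry": 0,"rz": 0,"jaw": 0},
])

```text
t: 11.8
eef_pos: [0.4631, -0.1451, 0.0615]
orientation: [1.596, 1.568, 2.486]
wrist_force: [-8.0, 6.5, 0.6]
opening: -0.0003
```

```bash
python3 pp.py
```

```text
t 11.8 polar x -0.0315 y -0.0019 z 0.0615 F along -10.3 lat 0.1 z 0.6
```

servo_tool([
  {"x": 0,"y": -0.002,"z": 0,"rx": 0,"ry": 0,"rz": 0,"jaw": 0},
])

```text
t: 11.9
eef_pos: [0.4631, -0.1451, 0.0612]
orientation: [1.627, 1.563, 2.517]
wrist_force: [-16.5, 12.5, 17.1]
opening: -0.0
```

```bash
python3 pp.py; python3 - <<'E'
from plant import imaging
from h import *
d=imaging.get_image("scene");pickle.dump(d,open("pics/s11.pkl","wb"));cv2.imwrite("pics/s11.png",cv2.resize(d["img"][140:260,220:380,::-1],None,fx=4,fy=4,interpolation=cv2.INTER_CUBIC))
E
```

```text
t 11.9 polar x -0.0315 y -0.0019 z 0.0612 F along -20.7 lat -0.7 z 17.1
```

View pics/s11.png

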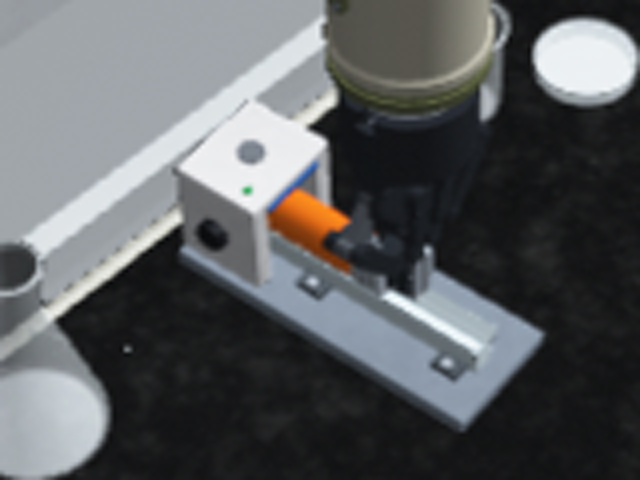

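It stopped at polar x −31.5 mm (predicted −31) with 21 N of resistance, so the end is at the stop. I'll back off along the groove, rise and inspect.

servo_tool([
  {"x": 0,"y": 0.003,"z": 0,"rx": 0,"ry": 0,"rz": 0,"jaw": 0},
  {"x": 0,"y": 0.01,"z": 0,"rx": 0,"ry": 0,"rz": 0,"jaw": 0},
  {"x": 0,"y": 0.02,"z": 0,"rx": 0,"ry": 0,"rz": 0,"jaw": 0},
  {"x": -0.02,"y": 0.01,"z": 0,"rx": 0,"ry": 0,"rz": 0,"jaw": 0},
  {"x": -0.04,"y": 0,"z": 0,"rx": 0,"ry": 0,"rz": 0,"jaw": 0},
  {"x": -0.04,"y": 0,"z": 0,"rx": 0,"ry": 0,"rz": 0,"jaw": 0},
  {"x": -0.02,"y": 0,"z": 0.04,"rx": 0,"ry": 0,"rz": 0,"jaw": 0},
  {"x": 0,"y": 0,"z": 0.04,"rx": 0,"ry": 0,"rz": 0,"jaw": 0},
  {"x": 0,"y": 0,"z": 0.02,"rx": 0,"ry": 0,"rz": 0,"jaw": 0},
  {"x": 0,"y": 0,"z": 0,"rx": 0,"ry": 0,"rz": 0,"jaw": 0},
])

```text
t: 12.95
eef_pos: [0.4925, -0.0368, 0.1869]
orientation: [0.115, 1.568, 1.002]
wrist_force: [-0.4, -0.8, -0.5]
opening: 0.0002
```

```bash
python3 pp.py; python3 snap.py w12; python3 - <<'E'
from plant import imaging
from h import *
for n in ("scene","side"):
    d=imaging.get_image(n);pickle.dump(d,open(f"pics/{n}12.pkl","wb"))
    if n=="scene":cv2.imwrite("pics/s12.png",cv2.resize(d["img"][130:340,210:390,::-1],None,fx=2.8,fy=2.8,interpolation=cv2.INTER_CUBIC))
E
```

```text
t 12.95 polar x -0.0767 y 0.1008 z 0.1869 F along 0.2 lat -0.9 z -0.5
12.95 [ 0.4925 -0.0368  0.1869] yaw y 140.78 x [ 0.0016  0.0026 -1.    ] q [-0.18  -0.126  1.853  0.003  1.414 -1.067] 0.0001569489101478017 [-0.37 -0.84 -0.5 ]
```

View pics/s12.png

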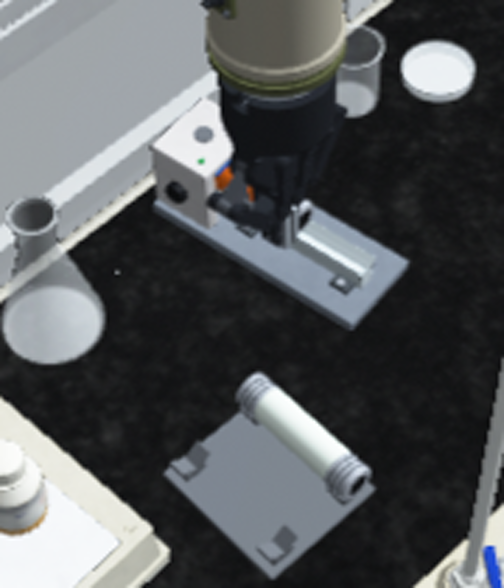

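View pics/w12.png

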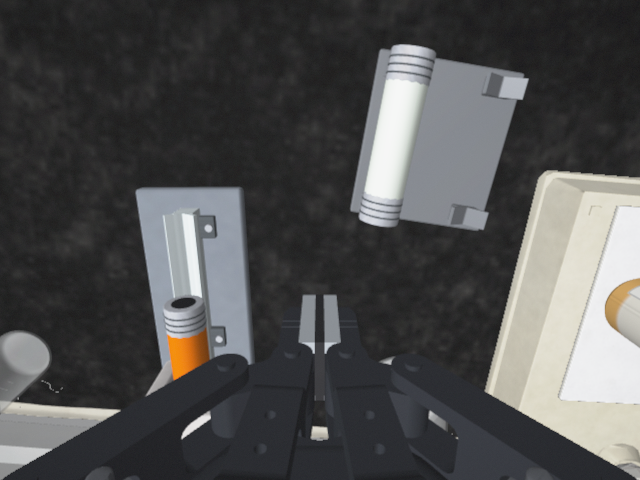

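The wrist view shows the amber tube in the groove with its end at (185,303), the white tube in its rest at (397,135), and the glassware standing. I'll check the numbers.

```bash
python3 - <<'E'
from h import *
d=pickle.load(open("pics/w12.pkl","rb"));k=dict(tcp=d["tcp"],ori=d["ori"])
cv2.imwrite("pics/c12.png",cv2.resize(d["img"][180:390,120:270,::-1],None,fx=2.8,fy=2.8,interpolation=cv2.INTER_CUBIC))
u=np.array([.7779,-.6283,0]);n=np.array([.6283,.7779,0]);O=np.array([.4888,-.1634,0])
p=onplane(d,[(184.5,303)],.052,**k);print("end",(p-O)@u,(p-O)@n)
F=onplane(d,[(165,214),(198,210)],.041,**k);print("rail front",(F-O)@u,(F-O)@n)
P=depth(d,[(186,y) for y in range(312,375,6)],**k);print(np.c_[(P-O)@u,(P-O)@n,P[:,2]].round(4))
E
```

```text
end [-0.02049951] [-0.00041301]
rail front [-0.08670129 -0.08954593] [-0.01077213  0.01349449]
[[-0.0195  0.0046  0.0642]
 [-0.0151  0.0044  0.0651]
 [-0.01    0.0037  0.0647]
 [-0.0062  0.0039  0.0666]
 [-0.0002  0.0027  0.0649]
 [ 0.0046  0.0023  0.0654]
 [ 0.0105  0.0013  0.0643]
 [ 0.016   0.0005  0.0638]
 [ 0.0203  0.0005  0.0652]
 [ 0.0252  0.0001  0.0658]
 [ 0.0308 -0.0006  0.0654]]
```

View pics/c12.png

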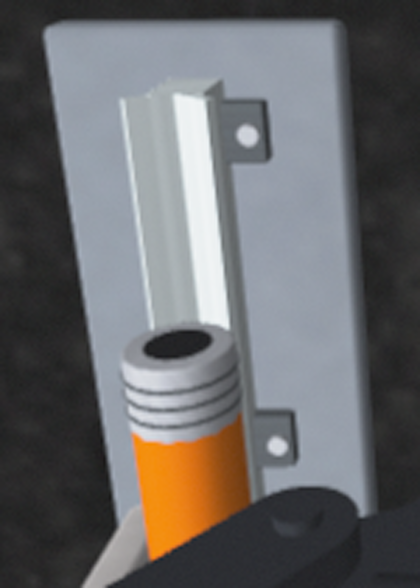

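```bash
python3 -c "
from plant import robot
print(robot.hand_in())"
```

```text
the job is handed in; nothing more can be done
None
```

The amber tube is in the polarimeter, lying in the V-groove and pushed home against the end stop. I handed the job in at about 13 s with the gripper well clear.

I took it from the rest, laid it in the groove in front of the hood and let go. Then I pushed its outer end along the groove with closed fingers until it stopped. The arm met about 21 N along the groove, within 0.5 mm of where I expected the stop.

**Last checks:**
- **Tube position:** its outer end is at polarimeter x = −20.5 mm, against −20 mm expected at home. It is level and centred to about 0.5 mm, with the top at about 65 mm, against 66.5 mm expected.
- **White tube:** it still lies in its rest.
- **Glassware:** the flask, beaker and petri dish stand upright where they were at the start.

**Disagreements:**
- **Heights:** camera heights read about 1 mm low throughout.
- **Rail front:** in the last picture it measured 2–4 mm farther out than its given −85 mm. I relied on the contact force and the two earlier position checks.
- **Groove centre:** two measurements of its sideways position differed by about 1.4 mm. I used the closer view, and the tube seated properly.

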